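# Thread a guide rod through the two bushed plates of a jig

### The arm

A 6-joint arm with a two-finger parallel gripper is mounted at the origin on the work surface; the furniture and walls round the work are solid. World frame = base frame: x ahead of the robot, y to its left, z up, the work surface at z = 0. Lengths are in m, angles in degrees, forces in N, time in s.
With the tool pointing down it reaches from about 0.275 to 0.875 m from the base axis. Payload 12.5 kg.
Tool frame: the origin (TCP) lies at the very end of the fingers, on their centre line; the grasp point (between the pads) lies 19 mm behind it; z points along the fingers, y is the line along which they close (so a half turn about z gives the same grasp; the last joint's range is limited). The gripper opens to 85 mm and grips with 20 to 120 N. Pads are 22 mm wide; open, the fingers measure 114 mm over their backs; the gripper's body (76 mm by 85 mm) begins 54 mm behind the grasp point. The pads swing forward as they close: fully open they stand 13 mm farther back than shut.
Start: joints at [61.559, 20.094, 94.641, -0, 65.266, -4.847], TCP at [0.22, 0.504, 0.231] pointing down, gripper open.
Joint ranges: [-157.81, 157.81], [-45, 120.19], [0.68, 151.7], [-89.99, 269.99], [4.06, 180], [-164.3, 164.3]. Speed limits (degrees/s): [127.2, 127.2, 159.86, 180, 180, 180].

### API

Orientations are given as [roll, pitch, yaw] about the fixed x, y, z axes, in that order (R = Rz(yaw) Ry(pitch) Rx(roll)).
In Python, from workcell import monitor, snapshot, get_calibration, job_done, finder gives the robot as it stands.
- The arm moves only by the shell command python3 -m handwheel 'ROWS' [OPENING] [FORCE]. ROWS is text: rows parted by semicolons, each of 6 numbers parted by spaces: the shift along the tool's x, y, z in m, then the turn, a rotation vector about the tool's x, y, z in degrees. A call has 1 to 8 rows; each row is the pose to reach, as a shift and turn from the pose commanded when the call began, along the tool's axes at that moment; what a row does not reach only later rows make up. A row lasts 1/12 s, in which the tool goes at most 41.7 mm and 7.16 degrees, less where a joint would pass 70% of its speed; a pose out of reach is approached as far as the arm can. A call with a gripper value outside its range is refused whole. OPENING is the finger opening in m, from 0 to 0.0854, set as the call begins (- or left out, the last holds). The fingers move at their own pace and stop on an object; FORCE is the grip in N (left out, the last holds). Time passes only in rows, so rows that repeat a pose let the fingers close. It gives the time, the measured TCP pose, the force, the opening and the grip force at its end, in the units of the state.
- monitor.read_state(): the state, without advancing time (a new reading comes with each control period).
- snapshot(name): name is "scene" or "top"; returns the picture (480x640x3 uint8, red, green, blue); there is no depth.
- get_calibration(name): a dict with "mtx" (3x3 intrinsics, pixels), "dist" ([k1, k2, p1, p2, k3] as OpenCV has them; the pictures are not rectified), "eye" and "rotation" of the camera in the world. Camera axes: x right, y up, looking along -z (the intrinsics and any distortion apply to the point x, -y, -z); pixel columns grow to the right and rows downward; lengths in m; the calibration is good to about 2 mm. A picture is of the moment at which its call begins. get_calibration takes no time and is no camera call.
- job_done(): hands the job in; it is judged then, once.
Trained networks look in the newest picture that a camera, given by its name, has taken for a name from the list of things; names that differ only in an ending like _2 or _b are one class to them, and where a whole thing is asked for, a point or a joint stands for the part that bears it (a point fixed in the world has none). Each returns a list of dicts, best first, with "score" (0 to 1); they miss things now and then, are a little off and sometimes report something else, mostly with a low value. They report only what shows in the picture. A call takes as long as a camera call.
- finder.find_in(label, camera): "rect" ([centre column, centre row, width, height] in pixels, round what is visible of it).
- finder.trace(label, camera): "region" (480x640 bool, what is visible of it) and "rect" ([centre column, centre row, width, height] in pixels, round what is visible of it).
The state is a dict: "clock": time; "joint_pos": joint angles; "dq": joint speeds; "joint_torque": joint torques, N m; "tool_pos": TCP position; "ee_rot": TCP orientation; "ft_force": force on the tool from outside, world axes, zero at the start; "ft_torque": the same for the moment, N m; "grip_width": finger opening in m; "grasp_force": force on a finger pad.
Only numpy, scipy, OpenCV 4.12 (cv2) and the standard library are available. Lean on these libraries where they do the work, as an engineer would, in place of code of your own. Each camera call takes 0.05 s, during which the arm holds its last target. There are 200 camera calls.

### The job

Take the plate with the brass bushing out of the storage rack and stand it on edge, fully down, in the empty slot of the guide jig, so that its bushing faces the one in the plate already fixed there; let go of it. Then take the steel guide rod by its red handle from its rest and thread it through the bushing of the plate you have just set and on through that of the fixed plate, until its tip stands out about 25 mm beyond the fixed plate. Finish still gripping the rod by its handle, level and still, spanning both bushings; leave the plain plate in the storage rack alone.

Things in the scene. Friction and masses are not known exactly. Their poses are not given: they have to be found in the camera images.
- jig: fixed guide jig: plywood base 92 (x) x 130 (y) x 12 mm, two slots along x at y = -35 mm (empty) and +35 mm (holds a fixed bushed plate like the loose one, top at 137 mm). Slots 73 x 14 mm, 20 mm deep, with flared lips up to 41 mm above the worktop. Origin: centre of the underside. The rod's line runs along +y at x = 0, 97 mm up; the rod enters from the -y side
- jig_slot (a point): centre of the floor of the jig's empty slot, 12 mm above the worktop; axes as the jig's
- jig_near (a point): point on the rod's line above the empty slot (jig y = -35 mm), where the loose plate's bushing belongs, 97 mm above the worktop; axes as the jig's
- jig_far (a point): middle of the bore of the fixed plate's bushing (jig y = +35 mm), 97 mm above the worktop; axes as the jig's; +y is the way the rod goes. The fixed plate's wooden face lies 6 mm, its brass face 8 mm beyond this point
- plate: loose wooden plate with a square brass bushing, 70 wide (x) x 12 thick (y) x 125 mm tall (z), 120 g, on edge in either slot of the storage rack. Origin: centre of its lower edge; same either way round. Bushing 34 x 34 mm, 2 mm proud of both faces, bore 15 mm (2 mm chamfers) centred 85 mm up; above 102 mm it is plain wood, to be pinched across its thickness
- plate_hole (a point): middle of the bore of the loose plate's bushing, 85 mm above its lower edge; axes as the plate's
- rack: storage rack, fixed: plywood base 92 (x) x 118 (y) x 12 mm with two slots like the jig's, at y = -35 and +35 mm, slot floors 12 mm above the worktop. Origin: centre of its underside
- blank: plain wooden plate of the same size without a bushing, standing in the other slot of the storage rack, to be left alone. Origin: centre of its lower edge
- rod: guide rod, 140 g: round steel, 10 mm diameter, 160 mm long (last 8 mm tapered to 5 mm), on a square red handle 22 x 22 x 85 mm. Origin: on the axis where rod and handle meet; +y to the tip, handle to y = -85 mm; x level, z up. Balances 16 mm ahead of the origin. Lies level in its rest, axis 50 mm above the worktop
- rod_tip (a point): tip of the rod, on its axis, 160 mm ahead of the origin; axes as the rod's
- rod_grip (a point): good place to grip the handle, on its axis 53 mm behind the origin, free of the rest on both sides; axes as the rod's
- rest: wooden rest for the rod, fixed: base 56 (x) x 140 (y, from -24 to +116 mm) x 10 mm with a saddle under the front 16 mm of the handle, 51 mm tall, and a notched block under the rod 95 mm ahead, 55 mm tall; both open upward. Origin: on the worktop under the rod's origin; y along the rod

How it is judged (in metres and radians):
On the way, in this order (a step that is already met when the one before it is completed fails the run):
1. the bushed plate stands on edge, fully down in the jig's empty slot, and is let go (x of plate in the frame of jig_slot between -0.004 and 0.004 m and y of plate in the frame of jig_slot between -0.004 and 0.004 m and z of plate in the frame of jig_slot below 0.004 m and angle between plate's own z axis and vertical below 0.14 rad and contact force between the fingers and plate below 0.1 N), for 0.2 s.
2. the rod's tip has come through the bushing of the plate just set (y of rod_tip in the frame of jig_near above 0.012 m and x of rod_tip in the frame of jig_near between -0.012 and 0.012 m and z of rod_tip in the frame of jig_near between -0.012 and 0.012 m and angle between the y axis of rod and the y axis of jig, either way round below 0.2 rad), for 0.1 s.
At the end, for the whole second after the job is handed in: Bushed plate down in the jig slot (within 4 mm, leaning under 0.14 rad); rod in line with the jig within 0.07 rad, tip within 7 mm of the line and 12 to 47 mm past the fixed plate's wooden face, at rest, gripped by the handle (over 3 N); plain plate moved under 15 mm (x of plate in the frame of jig_slot between -0.004 and 0.004 m and y of plate in the frame of jig_slot between -0.004 and 0.004 m and z of plate in the frame of jig_slot below 0.004 m and angle between plate's own z axis and vertical below 0.14 rad and y of rod_tip in the frame of jig_far between 0.018 and 0.053 m and x of rod_tip in the frame of jig_far between -0.007 and 0.007 m and z of rod_tip in the frame of jig_far between -0.007 and 0.007 m and angle between the y axis of rod and the y axis of jig, either way round below 0.07 rad and contact force between the fingers and rod above 3 N and contact force between rest and rod below 0.1 N and linear speed of rod below 0.02 m/s and distance of blank from where it was at the start of the episode below 0.015 m and distance between the grasp point and rod_grip below 0.055 m); the arm keeps its last pose, push and grip.
It fails at once if the plain plate is taken out of or knocked about in the storage rack (distance of blank from where it was at the start of the episode above 0.015 m).
It also fails if it takes over 61 s, if anything falls off the work surface, if the arm or the gripper's body presses on something with over 40 N, if the wrist force passes 120 N, or if a joint passes its speed limit or range.

## Working session

There is one attempt and no reset: what is moved stays moved. The work goes in short steps, Python scripts to look and compute and a shell command to move; the robot and the scene stay as the last step left them, time stands still between calls to the robot, and variables do not carry over. Pictures are saved under pics/ and viewed, at most 10 in all, crops included, and the job is handed in when it is done.

```bash
ls; mkdir -p pics; python3 - <<'E'
from workcell import *
import cv2,numpy as np
print(monitor.read_state())
for c in ("scene","top"):
    im=snapshot(c); cv2.imwrite(f"pics/{c}0.png",im[:,:,::-1])
    k=get_calibration(c); print(c,k)
    for l in("jig","plate","rack","blank","rod","rest"):
        print(l,[(round(d["score"],2),np.round(d["rect"],0).tolist()) for d in finder.find_in(l,c)[:3]])
E
```

```text
pics
{'clock': 0.0, 'joint_pos': array([ 6.15592242e+01,  2.01237980e+01,  9.46774007e+01,  6.65957963e-04,
        6.52652940e+01, -4.84724100e+00]), 'dq': array([ 0.05955956,  0.0272654 ,  0.04650589, -0.03934054, -0.01631648,
        0.06276639]), 'joint_torque': array([ 1.06503943e-03, -5.06100690e+01, -2.91398442e+01, -9.16562408e-05,
        4.61306030e-03, -3.23179461e-05]), 'tool_pos': array([0.21995023, 0.50374205, 0.23076059]), 'ee_rot': array([-1.79933796e+02, -6.22097421e-03,  1.56406183e+02]), 'ft_force': array([ 0.28543469, -0.31053194, -0.27275445]), 'ft_torque': array([ 0.00595061,  0.01312379, -0.0431529 ]), 'grasp_force': 0.0, 'grip_width': 0.08520544202272634}
scene {'mtx': array([[433.48462446,   0.        , 317.68270867],
       [  0.        , 433.48462446, 236.44967251],
       [  0.        ,   0.        ,   1.        ]]), 'dist': array([-0.0260686,  0.       ,  0.       ,  0.       ,  0.       ]), 'eye': array([-0.00334077, -0.4616073 ,  0.78574313]), 'rotation': array([ 42.86308447,   0.28115557, -44.19134246])}
jig [(0.81, [314.0, 234.0, 63.0, 79.0]), (0.71, 
[... 198 characters left out ...]

rest [(0.76, [395.0, 311.0, 62.0, 60.0])]
top {'mtx': array([[523.21716656,   0.        , 325.67188471],
       [  0.        , 523.21716656, 231.52757808],
       [  0.        ,   0.        ,   1.        ]]), 'dist': array([-0.05338202,  0.        ,  0.        ,  0.        ,  0.        ]), 'eye': array([ 0.24075487, -0.00747676,  1.19846296]), 'rotation': array([ 10.39258941,   0.80506121, -90.06216003])}
jig [(0.88, [314.0, 232.0, 62.0, 50.0])]
plate []
rack [(0.81, [193.0, 232.0, 47.0, 46.0]), (0.32, [164.0, 227.0, 23.0, 39.0])]
blank [(0.67, [199.0, 222.0, 27.0, 45.0])]
rod [(0.73, [429.0, 220.0, 109.0, 16.0])]
rest [(0.69, [192.0, 232.0, 51.0, 47.0]), (0.67, [420.0, 228.0, 64.0, 29.0])]
```

```bash
python3 - <<'E'
import cv2,numpy as np
a=cv2.imread("pics/scene0.png")[120:380,180:500];b=cv2.imread("pics/top0.png")[160:290,120:520]
cv2.imwrite("pics/sc.png",cv2.resize(a,None,fx=2.3,fy=2.3,interpolation=2));cv2.imwrite("pics/tc.png",cv2.resize(b,None,fx=2,fy=2,interpolation=2))
E
```

```text
(no output)
```

View pics/sc.png

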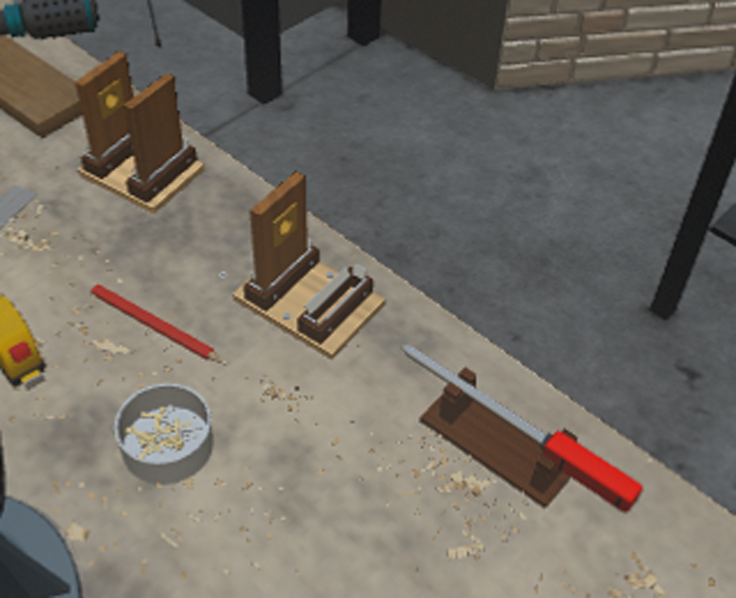

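View pics/tc.png

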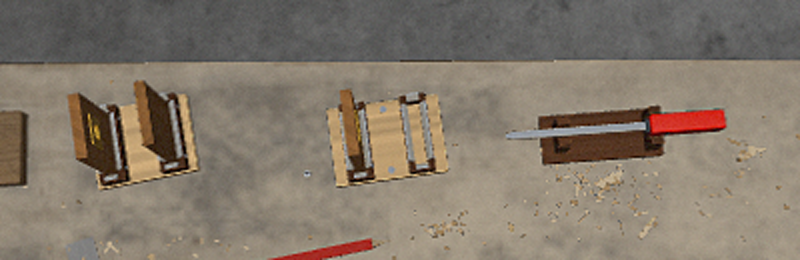

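The scene picture (crop) shows the bushed plate in the far-left rack slot (bushing about px (228,163) in the full image) and the blank next to it. The jig is in the middle with its empty slot on the right, and the rod points left towards the jig with its handle at about (440,325). Next I'll fit poses to the traced masks.

```bash
cat > h.py <<'E'
from workcell import *
import cv2,numpy as np
from scipy.spatial.transform import Rotation as R
from scipy.optimize import minimize
def cam(c):
    k=get_calibration(c); return k["mtx"],k["dist"],np.array(k["eye"]),R.from_euler("xyz",k["rotation"],degrees=True).as_matrix()
CAM={c:cam(c) for c in("scene","top")}
def proj(P,c):
    M,D,e,r=CAM[c]; q=(np.atleast_2d(P)-e)@r*[1,-1,-1]
    return cv2.projectPoints(q.reshape(-1,1,3),np.zeros(3),np.zeros(3),M,D)[0].reshape(-1,2)
def ray(uv,c):
    M,D,e,r=CAM[c]; n=cv2.undistortPoints(np.array(uv,float).reshape(-1,1,2),M,D).reshape(-1,2)
    return e,(np.c_[n[:,0],-n[:,1],-np.ones(len(n))])@r.T
def onz(uv,c,z):
    e,d=ray(uv,c); return e+d*((z-e[2])/d[:,2])[:,None]
def box(x0,x1,y0,y1,z0,z1): return np.array([[x,y,z] for x in(x0,x1) for y in(y0,y1) for z in(z0,z1)],float)
def place(P,p):  # p=x,y,yaw(deg)
    return P@R.from_euler("z",p[2],degrees=True).as_matrix().T+[p[0],p[1],0]
E
python3 - <<'E'
from h import *
out={}
for c in("scene","top"):
    im=snapshot(c)[:,:,::-1].copy()
    for i,l in enumerate(("jig","plate","rack","blank","rod","rest")):
        t=finder.trace(l,c)
        if not t: print(c,l,"none"); continue
        m=t[0]["region"]; out[c+l]=m
        cs,_=cv2.findContours(m.astype(np.uint8),0,1)
        print(c,l,round(t[0]["score"],2),m.sum(),t[0]["rect"])
        col=[(0,0,255),(0,255,0),(255,0,0),(0,255,255),(255,0,255),(255,255,0)][i]
        cv2.drawContours(im,cs,-1,col,1)
    cv2.imwrite(f"pics/t_{c}.png",im)
np.savez("m.npz",**out)
a=cv2.resize(cv2.imread("pics/t_scene.png")[130:350,190:480],None,fx=2,fy=2,interpolation=0)
b=cv2.resize(cv2.imread("pics/t_top.png")[190:260,140:500],None,fx=2.2,fy=2.2,interpolation=0)[:,:800]
o=np.zeros((600,800,3),np.uint8); o[:440,:580]=a; o[445:445+b.shape[0],:b.shape[1]]=b; cv2.imwrite("pics/tr.png",o)
E
```

```text
scene jig 0.81 2542 [314.9, 234.7, 60.0, 81.7]
scene plate 0.8 837 [224.1, 167.8, 24.6, 49.7]
scene rack 0.61 779 [241.6, 194.9, 55.1, 32.6]
scene blank 0.6 794 [246.3, 173.9, 27.2, 48.7]
scene rod 0.91 981 [407.4, 306.8, 104.6, 73.0]
scene rest 0.56 1393 [395.4, 309.6, 66.1, 61.3]
top jig 0.74 2355 [315.4, 230.2, 63.9, 47.7]
top plate 0.87 689 [165.1, 227.8, 22.7, 40.1]
top rack none
top blank 0.83 496 [199.2, 218.6, 19.5, 43.6]
top rod 0.58 619 [429.5, 221.2, 108.7, 15.3]
top rest 0.73 1229 [421.5, 227.4, 64.2, 30.6]
```

View pics/tr.png

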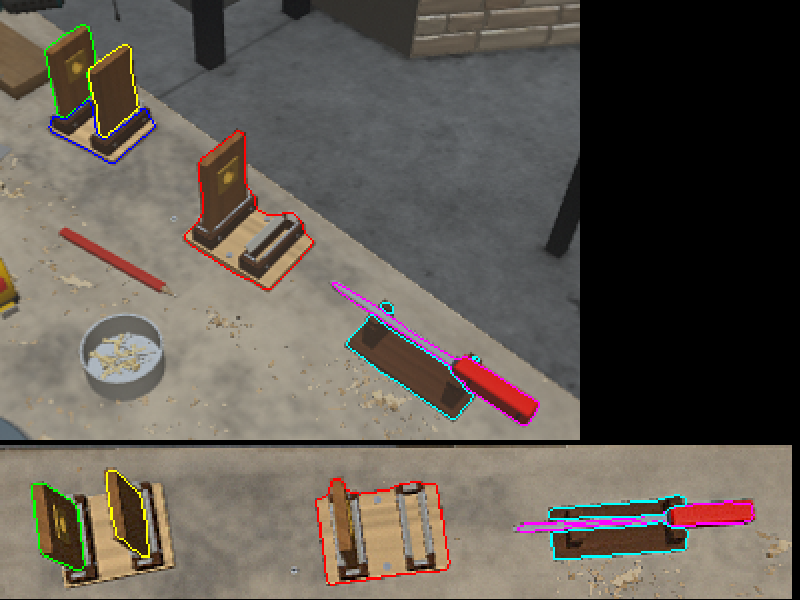

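The traced contours match the picture. The plate (green) is in the left-hand rack slot with the blank (yellow) to its right, and the jig (red), rod (magenta) and rest (cyan) are also outlined well. Now I'll fit model silhouettes to these masks.

```bash
cat >> h.py <<'E'
S=4
def render(boxes,c,w):
    x0,y0,W,H=w; m=np.zeros((H*S,W*S),np.uint8)
    for b in boxes:
        uv=(proj(b,c)-[x0,y0]+0.5)*S-0.5
        cv2.fillConvexPoly(m,cv2.convexHull(np.round(uv*16).astype(np.int32)),1,shift=4)
    return cv2.resize(m.astype(np.float32),(W,H),interpolation=cv2.INTER_AREA)
def fit(masks,model,p0,scale):
    # masks {cam:mask}; model(p,cam)->boxes ; minimise area difference
    ws={}
    for c,m in masks.items():
        x,y,w,h=cv2.boundingRect(m.astype(np.uint8)); ws[c]=(x-25,y-25,w+50,h+50)
    def cost(p):
        s=0
        for c,m in masks.items():
            x,y,w,h=ws[c]; s+=np.abs(render(model(p,c),c,ws[c])-m[y:y+h,x:x+w]).sum()/m.sum()
        return s
    best=None
    p=np.array(p0,float)
    for k in(1,.3,.15):
        n=len(p); sim=np.vstack([p]+[p+np.eye(n)[i]*scale[i]*k for i in range(n)])
        r=minimize(cost,p,method="Nelder-Mead",options=dict(initial_simplex=sim,xatol=1e-5,fatol=1e-5)); p=r.x
    return p,r.fun
lip=lambda y:box(-.0425,.0425,y-.013,y+.013,.012,.041)
slab=lambda y,z0=.012:box(-.035,.035,y-.006,y+.006,z0,.137)
jigm=lambda p,c:[place(b,p) for b in(box(-.046,.046,-.065,.065,0,.012),lip(-.035),lip(.035),slab(.035))]
def rodm(p,c=None): return [place(b,p) for b in(box(-.011,.011,-.085,0,.039,.061),np.vstack([box(-.0047,.0047,0,.152,.0453,.0547),box(-.0025,.0025,.15,.16,.0475,.0525)]))]
E
cat > f.py <<'E'
from h import *
M=np.load("m.npz")
for c in("scene","top"):  # rough
    p=onz([(314,232) if c=="top" else (314,245)],c,.02);print(p)
r0=onz([(190,235)],"top",.02)[0]; j0=onz([(314,232)],"top",.02)[0]; o0=onz([(445,220)],"top",.05)[0]
jm={c:M[c+"jig"] for c in("scene","top")}
for cs in(("scene","top"),("scene",),("top",)):
    print("jig",cs,*fit({c:jm[c] for c in cs},jigm,[j0[0],j0[1],-8],[.01,.01,5]))
    print("rod",cs,*fit({c:M[c+"rod"] for c in cs},rodm,[o0[0],o0[1],5],[.01,.01,5]))
base=box(-.046,.046,-.059,.059,0,.012)
print("rack",*fit({"scene":M["scenerack"]|M["sceneplate"]|M["sceneblank"],"top":M["topplate"]|M["topblank"]},
 lambda p,c:[place(b,p) for b in ([base,lip(.035),lip(-.035),slab(.035),slab(-.035)] if c=="scene" else [slab(.035,.041),slab(-.035,.041)])],[r0[0],r0[1],10],[.01,.01,5]))
for n,y in("plate",.035),("blank",-.035):
  print(n,*fit({"top":M["top"+n]},lambda p,c:[place(slab(0,.041),p)],[r0[0],r0[1]+y,10],[.01,.01,5]))
E
python3 f.py
```

```text
[[0.46386899 0.0368758  0.02      ]]
[[0.45592268 0.03558707 0.02      ]]
jig ('scene', 'top') [0.46339154 0.0374337  8.46794135] 0.09634343663397596
rod ('scene', 'top') [ 0.47109744 -0.25656026  4.1380205 ] 0.6173528874133578
jig ('scene',) [0.46217929 0.03582785 9.10985501] 0.05089496459480724
rod ('scene',) [ 0.46945983 -0.25830605  3.94163041] 0.23662079510703363
jig ('top',) [0.46394468 0.03783111 8.02695789] 0.02996284501061571
rod ('top',) [ 0.47138965 -0.25373376  4.0569551 ] 0.3349151857835218
rack [ 0.46157072  0.32135656 10.7401056 ] 0.21388385530032472
plate [ 0.45580997  0.35593199 12.36430896] 0.1043178519593614
blank [ 0.46802436  0.28617307 13.86720034] 0.11643145161290322
```

```bash
cat >> h.py <<'E'
def go(x,y,z,b):
    "row from current pose to TCP xyz, pointing down, closing axis at bearing 90+b deg"
    s=monitor.read_state(); c=R.from_euler("xyz",s["ee_rot"],degrees=True)
    t=R.from_euler("xyz",[180,0,180+b],degrees=True)
    print(np.round(c.inv().apply(np.array([x,y,z])-s["tool_pos"]),4),np.round((c.inv()*t).as_rotvec(degrees=True),2))
E
python3 -c "
from h import *
go(.4555,.356,.20,11.5)"
```

```text
[-0.275  -0.0414  0.0313] [ -0.     0.   -35.09]
```

```bash
python3 -m handwheel '-0.275 -0.0414 0.0313 0 0 -35.1;-0.275 -0.0414 0.0313 0 0 -35.1;-0.275 -0.0414 0.0313 0 0 -35.1;-0.275 -0.0414 0.0313 0 0 -35.1;-0.275 -0.0414 0.0313 0 0 -35.1;-0.275 -0.0414 0.0313 0 0 -35.1;-0.275 -0.0414 0.0313 0 0 -35.1;-0.275 -0.0414 0.0313 0 0 -35.1' 0.05 30; python3 - <<'E'
from h import *
go(.4555,.356,.107,11.5)
for c in("scene","top"): cv2.imwrite(f"pics/a_{c}.png",snapshot(c)[:,:,::-1])
a=cv2.resize(cv2.imread("pics/a_scene.png")[90:230,170:330],None,fx=4,fy=4,interpolation=2)[:,:640]
b=cv2.imread("pics/a_top.png")[180:270,140:260]
cv2.imwrite("pics/a1.png",np.hstack([cv2.resize(a,(430,376)),cv2.resize(b,(360,376))]))
E
```

```text
clock: 2.07
tool_pos: [0.4597, 0.3526, 0.1992]
ee_rot: [-179.9, 0.0, -168.7]
ft_force: [0.5, 0.6, -0.6]
grip_width: 0.0501
grasp_force: 0.0
[0.0035 0.0042 0.0922] [-0.06  0.03 -0.19]
```

View pics/a1.png

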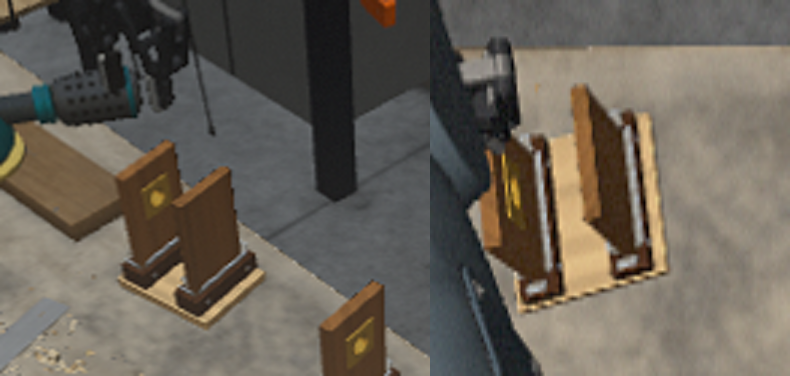

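The picture shows the gripper over the plate, fingers at scene px about (229,127). I'll check that against the projection of the TCP.

```bash
python3 - <<'E'
from h import *
s=monitor.read_state();print(s["clock"],s["tool_pos"],proj(s["tool_pos"],"scene"),proj(s["tool_pos"],"top"),proj([.4555,.356,.137],"scene"))
go(.4555,.356,.107,11.5)
E
```

```text
2.1667 [0.45664547 0.35486039 0.19951482] [[220.07900163 127.23710202]] [[149.11389614 215.89383062]] [[223.59127509 148.57412056]]
[0.0008 0.0014 0.0925] [-0.01 -0.04 -0.17]
```

```bash
python3 -m handwheel '0 0.000 0.04 0 0 0;0 0 0.07 0 0 0;0 0 0.092 0 0 0;0 0 0.092 0 0 0;0 0 0.092 0 0 0' ;python3 -m handwheel '0 0 0 0 0 0;0 0 0 0 0 0;0 0 0 0 0 0;0 0 0 0 0 0;0 0 0 0 0 0;0 0 0 0 0 0' 0 40; python3 -m handwheel '0 0 0 0 0 0;0 0 0 0 0 0'
```

```text
clock: 2.58
tool_pos: [0.4544, 0.3567, 0.108]
ee_rot: [-180.0, -0.1, -168.4]
ft_force: [0.4, -0.1, 0.5]
grip_width: 0.0499
grasp_force: 0.0
clock: 3.08
tool_pos: [0.4562, 0.3566, 0.1098]
ee_rot: [179.9, 0.1, -168.5]
ft_force: [-1.9, -0.6, 7.0]
grip_width: 0.0143
grasp_force: 39.1
clock: 3.25
tool_pos: [0.4562, 0.3566, 0.1098]
ee_rot: [179.9, 0.1, -168.5]
ft_force: [-2.5, -0.3, 7.3]
grip_width: 0.0138
grasp_force: 39.1
```

```bash
python3 -m handwheel '0 0 -0.02 0 0 0;0 0 -0.05 0 0 0;0 0 -0.09 0 0 0;0 0 -0.13 0 0 0;0 0 -0.16 0 0 0;0 0 -0.16 0 0 0;0 0 -0.16 0 0 0' ; python3 - <<'E'
from h import *
p=[.4634,.0373]; a=np.radians(8.5)
print(p[0]+.035*np.sin(a),p[1]-.035*np.cos(a))
go(p[0]+.035*np.sin(a),p[1]-.035*np.cos(a),.27,8.5)
E
```

```text
clock: 3.83
tool_pos: [0.456, 0.3563, 0.2702]
ee_rot: [179.9, 0.2, -168.5]
ft_force: [-1.0, -0.4, -2.7]
grip_width: 0.0145
grasp_force: 39.6
0.46857332938953633 0.002684444782332908
[ 0.0582 -0.349  -0.0006] [0.09 0.21 3.  ]
```

```bash
python3 -m handwheel '0.0582 -0.349 0 0 0 3;0.0582 -0.349 0 0 0 3;0.0582 -0.349 0 0 0 3;0.0582 -0.349 0 0 0 3;0.0582 -0.349 0 0 0 3;0.0582 -0.349 0 0 0 3;0.0582 -0.349 0 0 0 3;0.0582 -0.349 0 0 0 3'; python3 -c "
from h import *
go(.4686,.0027,.27,8.5)"
```

```text
clock: 4.5
tool_pos: [0.4663, 0.021, 0.2669]
ee_rot: [180.0, -0.1, -171.5]
ft_force: [0.9, -0.5, -1.0]
grip_width: 0.014
grasp_force: 39.6
[ 0.0004 -0.0185 -0.0031] [ 0.02 -0.11  0.01]
```

```bash
python3 -m handwheel '0 -0.0185 0 0 0 0;0 -0.0185 0.04 0 0 0;0 -0.0185 0.08 0 0 0;0 -0.0185 0.105 0 0 0;0 -0.0185 0.105 0 0 0;0 -0.0185 0.105 0 0 0;0 -0.0185 0.105 0 0 0'; cat > pm.py <<'E'
from h import *
o={}
s=monitor.read_state();print(s["tool_pos"],s["ee_rot"])
for c in("scene","top"):
    im=snapshot(c); t=[d for d in finder.trace("plate",c)]
    print(c,[(round(d["score"],2),d["rect"]) for d in t]); o[c]=t
    cv2.imwrite(f"pics/b_{c}.png",im[:,:,::-1])
    if t: m=t[0]["region"]; cs,_=cv2.findContours(m.astype(np.uint8),0,1); im=im[:,:,::-1].copy(); cv2.drawContours(im,cs,-1,(0,255,0),1); cv2.imwrite(f"pics/bt_{c}.png",im)
a=cv2.resize(cv2.imread("pics/bt_scene.png")[120:290,250:380],None,fx=3,fy=3,interpolation=2)
b=cv2.resize(cv2.imread("pics/bt_top.png")[170:280,260:390],None,fx=3,fy=3,interpolation=2)
H=max(a.shape[0],b.shape[0]); f=lambda x:np.pad(x,((0,H-x.shape[0]),(0,0),(0,0))); cv2.imwrite("pics/b1.png",np.hstack([f(a),f(b)]))
np.savez("mb.npz",**{c:o[c][0]["region"] for c in o if o[c]})
E
python3 pm.py
```

```text
clock: 5.08
tool_pos: [0.4707, 0.0046, 0.1641]
ee_rot: [-180.0, 0.1, -171.5]
ft_force: [-0.2, 0.2, -0.4]
grip_width: 0.0141
grasp_force: 39.7
[0.47073742 0.00463751 0.16412493] [-1.79985090e+02  6.34464711e-02 -1.71483946e+02]
scene [(0.71, [327.9, 224.0, 28.2, 55.0])]
top [][ WARN:0@2.271] global loadsave.cpp:275 findDecoder imread_('pics/bt_top.png'): can't open/read file: check file path/integrity
Traceback (most recent call last):
  File "pm.py", line 10, in <module>
    b=cv2.resize(cv2.imread("pics/bt_top.png")[170:280,260:390],None,fx=3,fy=3,interpolation=2)
                 ~~~~~~~~~~~~~~~~~~~~~~~~~~~~~^^^^^^^^^^^^^^^^^
TypeError: 'NoneType' object is not subscriptable
```

```bash
python3 - <<'E'
from h import *
a=cv2.resize(cv2.imread("pics/bt_scene.png")[165:290,265:365],None,fx=4,fy=4,interpolation=2)
b=cv2.resize(cv2.imread("pics/b_top.png")[180:280,270:370],None,fx=4,fy=4,interpolation=2)
b=np.pad(b,((0,100),(0,0),(0,0)))
cv2.imwrite("pics/b1.png",np.hstack([a,b]))
E
```

```text
(no output)
```

View pics/b1.png

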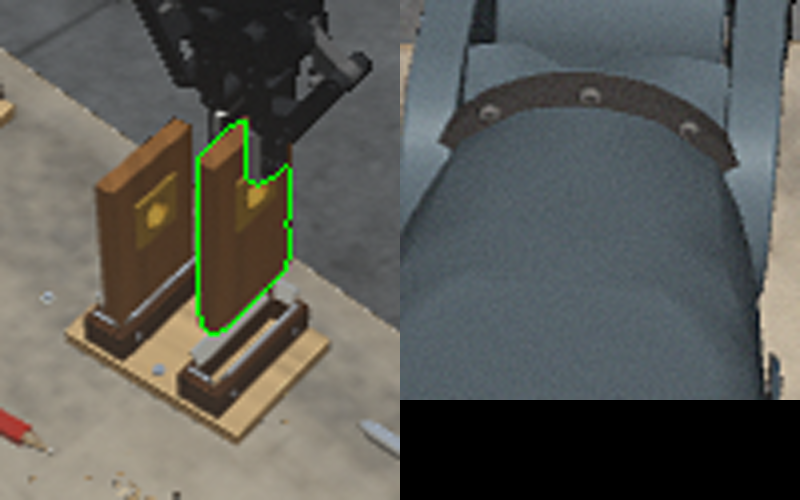

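The scene crop shows the held plate over the empty slot, with its lower corner near full px (317,247). The top camera is blocked by the arm. I'll fit the plate and the jig in the same scene frame so calibration bias cancels.

```bash
cat > pf.py <<'E'
from h import *
import h
m=np.load("mb.npz")["scene"]; s=monitor.read_state(); zb=s["tool_pos"][2]-.0978
fr=h.render
def rend(b,c,w):
    r=fr(b,c,w); Y,X=np.mgrid[w[1]:w[1]+w[3],w[0]:w[0]+w[2]]; r[(X>=326)&(Y<213)]=0; return r
h.render=rend
m=m.copy(); m[:213,326:]=0
J=(.4622,.0358,9.1)
a=np.radians(J[2]); t=np.array([J[0]+.035*np.sin(a),J[1]-.035*np.cos(a)])
for dz in(-.003,0,.003):
    p,f=fit({"scene":m},lambda p,c:[place(box(-.035,.035,-.006,.006,zb+dz,zb+dz+.125),p)],[.469,.003,8.5],[.006,.006,4])
    d=t-p[:2]; print(dz,p,f,"move world",d,"in jig axes",d@[np.cos(a),np.sin(a)],d@[-np.sin(a),np.cos(a)])
print(s["tool_pos"],s["ee_rot"])
E
python3 pf.py
```

```text
Traceback (most recent call last):
  File "pf.py", line 3, in <module>
    m=np.load("mb.npz")["scene"]; s=monitor.read_state(); zb=s["tool_pos"][2]-.0978
      ~~~~~~~^^^^^^^^^^
FileNotFoundError: [Errno 2] No such file or directory: 'mb.npz'
```

```bash
sed -i 's/^m=np.load("mb.npz")\["scene"\];/im=snapshot("scene"); tt=finder.trace("plate","scene"); m=tt[0]["region"]; print(tt[0]["rect"]);/' pf.py; python3 pf.py
```

```text
[326.9, 223.4, 25.2, 53.0]
-0.003 [4.70497942e-01 4.63530728e-03 7.46268136e+00] 0.044653179190751444 move world [-0.00276241 -0.00339479] in jig axes -0.0032645547282609834 -0.002915165691005387
0 [4.68735489e-01 2.66103790e-03 7.30208597e+00] 0.04183526011560694 move world [-0.00099996 -0.00142052] in jig axes -0.0012120374184526094 -0.0012444910479374387
0.003 [4.66188698e-01 1.32912434e-04 7.57406645e+00] 0.041184971098265896 move world [0.00154683 0.0011076 ] in jig axes 0.001702541866684044 0.0008490195225341036
[0.47051089 0.00461993 0.16382088] [-1.79977203e+02  8.47237133e-02 -1.71484126e+02]
```

```bash
python3 -c "
from h import *
go(.4694,.0032,.125,8.5)"
```

```text
[ 0.0014 -0.0012  0.0388] [-0.02  0.08  0.02]
```

```bash
python3 -m handwheel '0.0014 -0.0012 0.01 0 0 0;0.0014 -0.0012 0.02 0 0 0;0.0014 -0.0012 0.025 0 0 0;0.0014 -0.0012 0.03 0 0 0;0.0014 -0.0012 0.034 0 0 0;0.0014 -0.0012 0.038 0 0 0;0.0014 -0.0012 0.038 0 0 0'
```

```text
clock: 5.97
tool_pos: [0.4686, 0.0032, 0.1242]
ee_rot: [180.0, -0.1, -171.5]
ft_force: [-0.7, -0.3, -1.0]
grip_width: 0.0141
grasp_force: 39.7
```

```bash
python3 -m handwheel '0 0 0.004 0 0 0;0 0 0.008 0 0 0;0 0 0.010 0 0 0;0 0 0.010 0 0 0'
```

```text
clock: 6.3
tool_pos: [0.4687, 0.0032, 0.1146]
ee_rot: [180.0, -0.0, -171.5]
ft_force: [0.3, -0.4, -1.3]
grip_width: 0.0141
grasp_force: 39.7
```

```bash
python3 -m handwheel '0 0 0.003 0 0 0;0 0 0.005 0 0 0;0 0 0.006 0 0 0;0 0 0.006 0 0 0'
```

```text
clock: 6.63
tool_pos: [0.4694, 0.0031, 0.1098]
ee_rot: [-180.0, 0.1, -171.5]
ft_force: [-3.8, -0.5, 10.5]
grip_width: 0.0144
grasp_force: 41.0
```

```bash
python3 -m handwheel '0 0 0 0 0 0;0 0 0 0 0 0;0 0 0 0 0 0;0 0 0 0 0 0' 0.05; python3 -m handwheel '0 0 -0.03 0 0 0;0 0 -0.06 0 0 0;0 0 -0.09 0 0 0;0 0 -0.12 0 0 0;0 0 -0.12 0 0 0;0 0 -0.12 0 0 0'; python3 -c "
from h import *
go(.4738,-.309,.23,4.0)"
```

```text
clock: 6.97
tool_pos: [0.4689, 0.0032, 0.1089]
ee_rot: [180.0, -0.0, -171.5]
ft_force: [-0.0, 0.1, 0.3]
grip_width: 0.0501
grasp_force: 0.0
clock: 7.47
tool_pos: [0.4695, 0.0032, 0.2301]
ee_rot: [-180.0, 0.2, -171.5]
ft_force: [-0.1, 0.1, -0.6]
grip_width: 0.0496
grasp_force: 0.0
[ 4.200e-02 -3.093e-01  2.000e-04] [-0.04  0.17  4.51]
```

```bash
python3 -c "
from h import *
print(monitor.read_state()['joint_pos'])
go(.4751,-.308,.23,-86)
go(.4751,-.308,.23,94)"
```

```text
[-5.29815302e+00  1.16768433e+01  1.06234085e+02 -5.94143494e-04
  6.19161613e+01 -1.03805394e+02]
[ 4.050e-02 -3.086e-01  2.000e-04] [ 0.11  0.16 94.51]
[ 4.050e-02 -3.086e-01  2.000e-04] [ -0.16   0.1  -85.49]
```

```bash
python3 -m handwheel '0.0405 -0.3086 0 0 0 94.5;0.0405 -0.3086 0 0 0 94.5;0.0405 -0.3086 0 0 0 94.5;0.0405 -0.3086 0 0 0 94.5;0.0405 -0.3086 0 0 0 94.5;0.0405 -0.3086 0 0 0 94.5;0.0405 -0.3086 0 0 0 94.5;0.0405 -0.3086 0 0 0 94.5' 0.06; python3 -c "
from h import *
go(.4751,-.308,.15,-86)"
```

```text
clock: 8.13
tool_pos: [0.4736, -0.3118, 0.2271]
ee_rot: [-179.9, -0.1, 130.7]
ft_force: [-0.2, -0.8, -0.3]
grip_width: 0.0602
grasp_force: 0.0
[0.0018 0.0037 0.0771] [-0.08 -0.07 36.73]
```

```bash
python3 -m handwheel '0 0 0.02 0 0 37.2;0 0 0.04 0 0 37.2;0 0 0.07 0 0 37.2;0 0 0.07 0 0 37.2;0 0 0.07 0 0 37.2;0 0 0.07 0 0 37.2;0 0 0.07 0 0 37.2;0 0 0.07 0 0 37.2'; python3 - <<'E'
from h import *
go(.4751,-.308,.031,-86)
for c in("scene","top"): cv2.imwrite(f"pics/c_{c}.png",snapshot(c)[:,:,::-1])
a=cv2.resize(cv2.imread("pics/c_scene.png")[170:350,280:480],None,fx=2.2,fy=2.2,interpolation=2)
b=cv2.resize(cv2.imread("pics/c_top.png")[170:270,275:515],None,fx=3.3,fy=3.3,interpolation=2)[:200]
b=cv2.resize(cv2.imread("pics/c_top.png")[200:270,280:480],None,fx=2.2,fy=2.2,interpolation=2)
cv2.imwrite("pics/c1.png",np.vstack([a,b]))
E
```

```text
clock: 8.8
tool_pos: [0.4744, -0.3079, 0.1585]
ee_rot: [-180.0, -0.0, 94.2]
ft_force: [-0.2, -0.4, -0.3]
grip_width: 0.0599
grasp_force: 0.0
[-0.0002  0.0008  0.1275] [-0.03 -0.02  0.23]
```

View pics/c1.png

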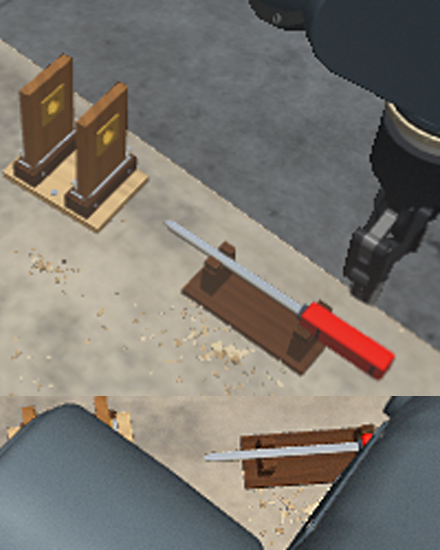

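The loose plate stands fully down in the near slot, bushing at about full px (328,231), parallel to the fixed plate. The gripper is above the red handle.

```bash
python3 -m handwheel '0 0.0005 0.04 0 0 0;0 0.0005 0.08 0 0 0;0 0.0005 0.11 0 0 0;0 0.0005 0.127 0 0 0;0 0.0005 0.127 0 0 0;0 0.0005 0.127 0 0 0'; python3 -m handwheel '0 0 0 0 0 0;0 0 0 0 0 0;0 0 0 0 0 0;0 0 0 0 0 0;0 0 0 0 0 0;0 0 0 0 0 0' 0 80; python3 -m handwheel '0 0 -0.01 0 0 0;0 0 -0.03 0 0 0;0 0 -0.05 0 0 0;0 0 -0.066 0 0 0;0 0 -0.066 0 0 0;0 0 -0.066 0 0 0'
```

```text
clock: 9.4
tool_pos: [0.4749, -0.3079, 0.032]
ee_rot: [-180.0, -0.0, 94.1]
ft_force: [-0.0, -1.0, 0.3]
grip_width: 0.0603
grasp_force: 0.0
clock: 9.9
tool_pos: [0.4757, -0.3084, 0.0334]
ee_rot: [179.9, 0.1, 94.0]
ft_force: [-0.1, -0.1, 7.2]
grip_width: 0.0209
grasp_force: 80.0
clock: 10.4
tool_pos: [0.4753, -0.3082, 0.099]
ee_rot: [179.9, 0.1, 94.0]
ft_force: [1.0, -0.6, -2.2]
grip_width: 0.0207
grasp_force: 78.8
```

```bash
python3 -c "
from h import *
go(.5049,-.2422,.0804,-81.7)"
```

```text
[0.0638 0.0341 0.0185] [ 0.08  0.08 -4.28]
```

```bash
python3 -m handwheel '0.0638 0.0341 0.0185 0.1 0.1 -4.3;0.0638 0.0341 0.0185 0.1 0.1 -4.3;0.0638 0.0341 0.0185 0.1 0.1 -4.3;0.0638 0.0341 0.0185 0.1 0.1 -4.3;0.0638 0.0341 0.0185 0.1 0.1 -4.3'; cat > rf.py <<'E'
from h import *
s=monitor.read_state();print(s["clock"],s["tool_pos"],s["ee_rot"])
import sys
for c in("scene","top"):
    im=snapshot(c); cv2.imwrite(f"pics/{sys.argv[1]}_{c}.png",im[:,:,::-1])
    for l in("rod_tip","plate_hole","jig_far"):
        print(c,l,[(round(d["score"],2),np.round(d["rect"],1).tolist()) for d in finder.find_in(l,c)[:2]])
    for l in("rod","jig"):
        t=finder.trace(l,c)
        if t: print(c,l,t[0]["rect"]); np.save(f"{sys.argv[1]}_{c}_{l}.npy",t[0]["region"])
# predicted points in robot frame
a=np.radians(8.3); J=np.array([.464,.0378,0]); u=np.array([-np.sin(a),np.cos(a),0])
off={"scene":np.array([-.0018,-.002,0]),"top":np.zeros(3)}
T=R.from_euler("xyz",s["ee_rot"],degrees=True).as_matrix(); ax=T[:,0]*1
tip=s["tool_pos"]+[0,0,.0166]+ax*.213
for c in off: print(c,"tip",proj(tip+off[c],c),"near",proj(J-.035*u+[0,0,.097]+off[c],c))
print("tip rel line", (tip-J)@u,(tip-J)@np.cross(u,[0,0,1]),tip[2]-.097, ax)
a=cv2.resize(cv2.imread(f"pics/{sys.argv[1]}_scene.png")[190:290,280:400],None,fx=4,fy=4,interpolation=2)
b=cv2.resize(cv2.imread(f"pics/{sys.argv[1]}_top.png")[190:290,280:358],None,fx=4,fy=4,interpolation=2)
cv2.imwrite(f"pics/{sys.argv[1]}1.png",np.hstack([a,b]))
E
python3 rf.py d
```

```text
clock: 10.82
tool_pos: [0.5043, -0.2419, 0.0789]
ee_rot: [-179.9, -0.1, 98.3]
ft_force: [-0.5, -0.4, -0.7]
grip_width: 0.0209
grasp_force: 78.8
10.8167 [ 0.50426247 -0.24194855  0.07890015] [-1.79854995e+02 -1.29924955e-01  9.83329650e+01]
scene rod_tip [(0.84, [390.9, 268.5, 107.2, 62.7]), (0.32, [326.0, 234.1, 23.3, 53.3])]
scene plate_hole [(0.65, [328.1, 232.8, 24.9, 49.3]), (0.25, [313.7, 236.5, 65.6, 84.3])]
scene jig_far [(0.71, [313.6, 234.4, 68.5, 80.8]), (0.36, [240.9, 190.2, 54.0, 43.0])]
scene rod [391.3, 268.3, 107.0, 60.8]
scene jig [314.4, 234.5, 62.9, 81.6]
top rod_tip [(0.62, [384.6, 213.4, 38.9, 9.9])]
top plate_hole [(0.68, [199.7, 220.3, 22.2, 40.0])]
top jig_far []
top rod [384.9, 211.1, 41.7, 10.9]
scene tip [[338.57818925 237.0264725 ]] near [[325.96588548 229.54334814]]
top tip [[343.77311057 217.56584174]] near [[327.80548716 219.50713836]]
tip rel line -0.06963112935061108 -0.0006652355395436699 -0.0010168448432064936 [-0.14492513  0.98944003  0.00226762]
```

View pics/d1.png

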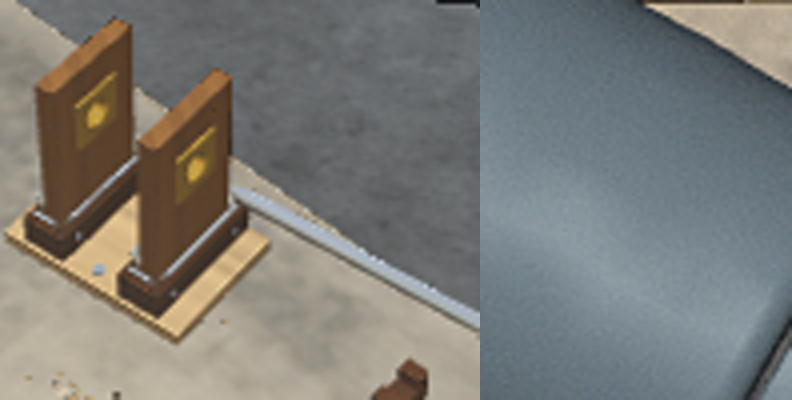

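The rod tip appears at about px (338.7,237.5), against a predicted (338.6,237.0). The bushing bores are near (329.0,232.0) and (304,218.8). I'll refine these with colour centroids, then compare with the prediction.

```bash
python3 - <<'E'
from h import *
im=cv2.imread("pics/d_scene.png"); hsv=cv2.cvtColor(im,cv2.COLOR_BGR2HSV)
a=np.radians(8.3); J=np.array([.464,.0378,0]); u=np.array([-np.sin(a),np.cos(a),0]); v=np.array([np.cos(a),np.sin(a),0])
off=np.array([-.0018,-.002,0])
for n,y,c0 in(("near",-.043,(329,232)),("far",.027,(304,219))):
    x,yy=c0; w=im[yy-7:yy+8,x-7:x+8].astype(int); val=w.max(2)
    sat=(w[:,:,2]-w[:,:,0])
    for th in(130,145,160):
        k=(w[:,:,2]>th)&(sat>60)
        ys,xs=np.nonzero(k); 
        if len(xs): print(n,th,len(xs),xs.mean()+x-7,ys.mean()+yy-7)
    P=J+u*y+[0,0,.097]+off; p=proj(P,"scene")[0]
    print(n,"pred",p,"d/dx mm",proj(P+v*.001,"scene")[0]-p,"d/dz",proj(P+[0,0,.001],"scene")[0]-p)
    print(w[:,:,2])
E
```

```text
near 130 33 328.1515151515151 230.36363636363637
near 145 22 327.8636363636364 230.63636363636363
near 160 21 328.04761904761904 230.66666666666666
near pred [328.88963176 231.13809287] d/dx mm [ 0.27122975 -0.26299164] d/dz [ 0.006405  -0.3146257]
[[ 91  85  84  83  85  86 113 190 140 105 102 101  90  87  87]
 [ 88  88  85  81  84 109 192 142 104 103 105 101  90  88  85]
 [ 90  89  84  82 111 166 133 104 101 104 105 101  90  89  86]
 [ 91  88  84 108 169 116 100  98  87 101 104 102  90  88  84]
 [ 90  85 137 174 118  98 135 143 122 117 107 101  90  87  83]
 [ 90  90 146 114  98 120 191 191 173 137 108 101  90  87  81]
 [ 92  91 104 104 101 165 195 197 196 137 106  97  90  87  81]
 [ 91  92 105 104  99 185 198 198 177 117 103  94  89  86  80]
 [ 91  93 105 105 118 185 199 198 140 108  98  88  89  88  78]
 [ 92  92 105 105  99 187 200 140 106  97  89  89  90  88  79]
 [ 91  94 106 107 101 139 126 105  97  90  88  91  90  87  80]
 [ 91  93 105 106 105 103 103  97  89  88  89  90  90  87  80]
 [ 91  93 106 107 107 104  98  90  90  89  88  91  91  87  80]
 [ 93  92 105 107 107  98  91  9
[... 575 characters left out ...]
0  86]
 [ 90 111 172 120 100 100 166 172 146 137 111 105  93  90  85]
 [ 90  95 104 103  99 142 194 196 185 157 113 104  93  90  85]
 [ 91  97 104 105 102 184 198 195 199 140 107 105  92  88  87]
 [ 90  92 105 104 120 182 196 198 177 116 104 102  91  89  88]
 [ 92  91 105 104 119 184 196 199 141 108 102  90  90  89  87]
 [ 93  92 106 106 102 174 152 127 106  97  91  89  91  89  87]
 [ 93  92 105 108 105 101 101 103  97  89  88  90  89  89  88]
 [ 93  89 105 107 106 106 105  98  91  89  90  91  91  90  89]
 [ 92  90 106 108 106 107 100  91  89  89  90  89  90  90  88]
 [ 93  90 107 108 106 101  92  90  90  90  91  90  92  91  87]
 [ 94  90 107 109  95  91  91  90  90  91  91  90  91  91  90]]
```

```bash
cat >> h.py <<'E'
def adv(tipy,b=8.3):
    a=np.radians(b); J=np.array([.464,.0378,0]); u=np.array([-np.sin(a),np.cos(a),0])
    s=monitor.read_state(); print(s["clock"],s["tool_pos"],s["ft_force"],s["ft_torque"])
    p=J+u*(tipy-.213); go(p[0],p[1],.0804,b-90)
E
python3 -c "
from h import *
adv(-.04)"
```

```text
11.4167 [ 0.50454371 -0.24198974  0.0795206 ] [-0.14882345 -0.15515366 -1.50170459] [-0.10061052 -0.05851239  0.01510245]
[ 0.0297  0.0003 -0.0008] [-0.09 -0.1   0.  ]
```

```bash
python3 -m handwheel '0.01 0.0003 -0.0006 0 0 0;0.02 0.0003 -0.0006 0 0 0;0.03 0.0003 -0.0006 0 0 0;0.04 0.0003 -0.0006 0 0 0;0.05 0.0003 -0.0006 0 0 0;0.05 0.0003 -0.0006 0 0 0;0.05 0.0003 -0.0006 0 0 0'; python3 rf.py e
```

```text
clock: 12.0
tool_pos: [0.4977, -0.1918, 0.0803]
ee_rot: [-179.9, -0.1, 98.4]
ft_force: [-0.9, -0.8, -2.5]
grip_width: 0.0208
grasp_force: 78.8
12.0 [ 0.49773352 -0.19179825  0.08032162] [-1.79908748e+02 -9.48909117e-02  9.83777578e+01]
scene rod_tip [(0.6, [373.1, 257.9, 93.1, 56.1]), (0.53, [313.0, 237.1, 69.0, 84.1])]
scene plate_hole [(0.72, [327.1, 233.8, 22.2, 53.8]), (0.42, [376.8, 257.8, 92.0, 57.0])]
scene jig_far [(0.59, [312.4, 236.5, 71.8, 82.8])]
scene rod [375.4, 256.9, 94.6, 55.8]
scene jig [313.4, 233.2, 62.1, 79.9]
top rod_tip [(0.47, [355.0, 217.9, 43.8, 11.6]), (0.27, [316.7, 220.2, 52.0, 26.3])]
top plate_hole [(0.64, [326.2, 212.8, 12.5, 25.8])]
top jig_far [(0.63, [190.3, 231.6, 47.3, 48.2]), (0.62, [316.9, 218.4, 54.8, 26.0])]
top rod [354.1, 216.2, 47.4, 9.6]
top jig [317.8, 218.4, 53.8, 25.0]
scene tip [[320.18751618 226.32682663]] near [[325.96588548 229.54334814]]
top tip [[320.4705184 220.582471 ]] near [[327.80548716 219.50713836]]
tip rel line -0.019063517275982756 -5.280989075391567e-05 0.00027437953966272244 [-0.14569878  0.98932761  0.00165616]
```

View pics/e1.png

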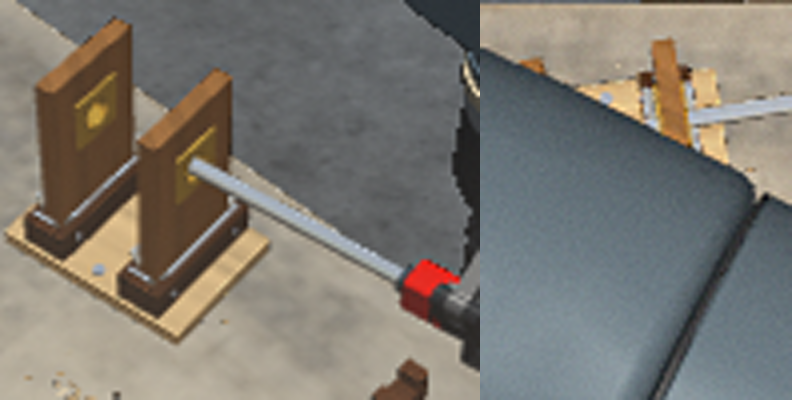

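The tip has gone into the near bushing (px about (328,230.5)). The rod sits slightly high in the bore, with gold showing below it, so I'll lower it 1.5 mm and advance.

```bash
python3 -m handwheel '0 0 0.0008 0 0 0;0.0 0 0.0015 0 0 0;0.01 0 0.0015 0 0 0;0.02 0 0.0015 0 0 0;0.03 0 0.0015 0 0 0;0.036 0 0.0015 0 0 0;0.036 0 0.0015 0 0 0;0.036 0 0.0015 0 0 0'; python3 rf.py f
```

```text
clock: 13.27
tool_pos: [0.4926, -0.1563, 0.0789]
ee_rot: [-179.9, -0.1, 98.4]
ft_force: [0.3, 0.1, -1.8]
grip_width: 0.0208
grasp_force: 78.9
13.2667 [ 0.49255721 -0.15632786  0.07889681] [-1.79916274e+02 -9.36123880e-02  9.83666363e+01]
scene rod_tip [(0.89, [353.9, 247.8, 101.1, 58.9]), (0.46, [325.4, 235.6, 24.0, 49.0])]
scene plate_hole []
scene jig_far [(0.9, [311.4, 236.0, 68.5, 80.8])]
scene rod [356.1, 250.1, 101.0, 57.2]
top rod_tip [(0.6, [333.3, 222.4, 45.2, 8.7])]
top plate_hole [(0.51, [326.5, 220.6, 11.3, 38.6])]
top jig_far [(0.66, [313.8, 226.4, 64.7, 38.1])]
top rod [333.2, 218.6, 55.5, 11.2]
top jig [314.8, 227.2, 60.0, 44.0]
scene tip [[307.53248524 219.85249997]] near [[325.96588548 229.54334814]]
top tip [[303.99271973 223.12072775]] near [[327.80548716 219.50713836]]
tip rel line 0.01678263661398753 -1.318397944237602e-05 -0.0011551818994778862 [-0.14550675  0.98935591  0.00163384]
```

View pics/f1.png

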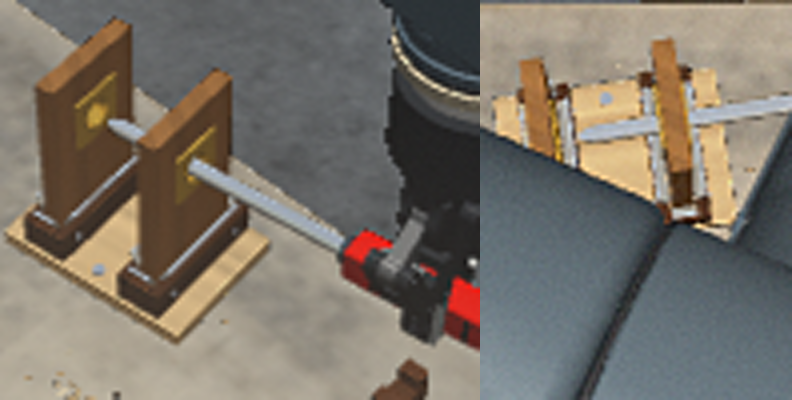

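The tip, at px (307.5,220.8), is out between the plates and heads for the far bore at (304,218.7). I'll advance.

```bash
python3 -m handwheel '0.006 0 -0.0003 0 0 0;0.012 0 -0.0003 0 0 0;0.018 0 -0.0003 0 0 0;0.024 0 -0.0003 0 0 0;0.024 0 -0.0003 0 0 0'
```

```text
clock: 14.28
tool_pos: [0.4887, -0.1318, 0.0791]
ee_rot: [-179.9, -0.1, 98.4]
ft_force: [0.4, 0.3, -1.2]
grip_width: 0.0208
grasp_force: 78.9
```

No contact force, and the tip is inside the far bushing. Continuing to a tip position of about +66 mm.

```bash
python3 -m handwheel '0.006 0 0 0 0 0;0.012 0 0 0 0 0;0.018 0 0 0 0 0;0.023 0 0 0 0 0;0.026 0 0 0 0 0;0.026 0 0 0 0 0;0.026 0 0 0 0 0;0.026 0 0 0 0 0'; python3 rf.py g
```

```text
clock: 14.95
tool_pos: [0.4853, -0.1075, 0.0792]
ee_rot: [-179.9, -0.1, 98.3]
ft_force: [0.1, -1.0, -1.5]
grip_width: 0.0207
grasp_force: 78.9
14.95 [ 0.48530227 -0.10745483  0.07916047] [-1.79910669e+02 -9.82195378e-02  9.83066527e+01]
scene rod_tip [(0.92, [343.6, 240.1, 86.2, 47.3]), (0.4, [326.2, 235.1, 25.3, 53.5])]
scene plate_hole [(0.58, [327.7, 232.3, 23.6, 54.2])]
scene jig_far [(0.94, [313.9, 235.2, 67.6, 82.0]), (0.63, [344.9, 240.8, 85.3, 50.9])]
scene rod [343.1, 241.8, 82.9, 48.7]
scene jig [313.8, 234.2, 59.8, 81.7]
top rod_tip [(0.55, [301.6, 225.6, 36.9, 7.1])]
top plate_hole [(0.65, [200.1, 210.8, 19.7, 29.3])]
top jig_far [(0.89, [309.0, 230.2, 59.7, 43.7]), (0.62, [303.1, 222.7, 42.7, 11.7])]
top rod [303.7, 223.6, 41.0, 12.1]
top jig [310.8, 229.7, 56.0, 48.8]
scene tip [[290.72219024 210.55388026]] near [[325.96588548 229.54334814]]
top tip [[281.23409536 226.39375147]] near [[327.80548716 219.50713836]]
tip rel line 0.06619116955328663 8.598158522751527e-05 -0.0008743921431970947 [-0.14447088  0.98950757  0.00171425]
```

View pics/g1.png

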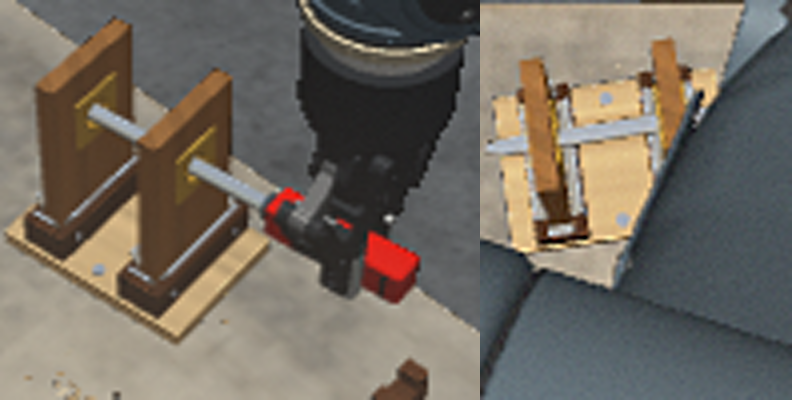

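The rod spans both bushings. In the top view its tip is at px (282,226.5), against a predicted (281.2,226.4), which puts it about 25 mm past the fixed plate.

```bash
python3 -m handwheel '0 0 0 0 0 0;0 0 0 0 0 0;0 0 0 0 0 0;0 0 0 0 0 0;0 0 0 0 0 0;0 0 0 0 0 0' && python3 -c "
from workcell import *
print(job_done())"
```

```text
clock: 16.05
tool_pos: [0.4852, -0.1073, 0.0792]
ee_rot: [-179.9, -0.1, 98.3]
ft_force: [0.5, 0.6, -1.0]
grip_width: 0.0208
grasp_force: 78.9
the job is handed in; nothing more can be done
None
```

I handed the job in at 16 s (no verdict came back): the bushed plate stands fully down in the jig's empty slot, and the rod is still gripped by its handle, through both bushings with its tip about 25 mm past the fixed plate.

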